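Tap the biopsy cassettes home in order

TASK

With the fingertips, lightly tap the three peach cassettes on the turntable fully down into their bays, one at a time: first the one in the bay with the blue peg, then the other two in clockwise order seen from above. Do not pull any cassette up, leave the white cassettes as they stand, do not turn the turntable, and leave everything else on the table where it is.

Things in the scene. Friction and masses are not known exactly. Their poses are not given: they have to be found in the camera images.
- plate: aluminium turntable, 270 mm across, turns with some friction about its vertical axis; origin on the axis, 20 mm above the table, x towards the blue peg. Top face 30 mm above the table; cradle rims and radial fins 37 mm, axis knob (30 mm wide) 58 mm. Six bays centred 88 mm from the axis; clockwise from the peg they hold peach_1, white_1, peach_2, peach_3, white_2, nothing
- index_peg (a point): centre of the top of the blue peg, 16 mm across and 12 mm high above the plate, at the rim of the bay that holds peach_1, 125 mm from the axis; top 42 mm above the table
- peach_1: peach plastic cassette 40 x 28 x 9 mm (can only slide straight up or down in its cradle), slotted top; origin at the centre of its underside (top face 9 mm above it), x along its long side pointing away from the turntable's centre, z up. In the bay with the blue peg: the first to tap. At the start its top is about 46 mm above the table; fully home 39 mm, 2 mm above the cradle's rim
- peach_1_seat (a joint): how far cassette peach_1 has been pushed down in its cradle, m: about 0 to 0.001 standing proud at the start, 0.007 fully home (its end stop), negative if pulled up. A tight friction fit: it starts to slide at about 3 N, stays where it is left and does not spring back. The whole cradle floor is a rubber pad that gives about 1 mm for each 2.5 N of press, up to 5 mm, and comes back up when released
- peach_2: peach plastic cassette 40 x 28 x 9 mm (can only slide straight up or down in its cradle), slotted top; origin at the centre of its underside (top face 9 mm above it), x along its long side pointing away from the turntable's centre, z up. Second to tap: two bays clockwise from peach_1. At the start its top is about 46 mm above the table; fully home 39 mm, 2 mm above the cradle's rim
- peach_2_seat (a joint): how far cassette peach_2 has been pushed down in its cradle, m: about 0 to 0.001 standing proud at the start, 0.007 fully home (its end stop), negative if pulled up. A tight friction fit: it starts to slide at about 3 N, stays where it is left and does not spring back. The whole cradle floor is a rubber pad that gives about 1 mm for each 2.5 N of press, up to 5 mm, and comes back up when released
- peach_3: peach plastic cassette 40 x 28 x 9 mm (can only slide straight up or down in its cradle), slotted top; origin at the centre of its underside (top face 9 mm above it), x along its long side pointing away from the turntable's centre, z up. Third to tap: the next bay clockwise from peach_2. At the start its top is about 46 mm above the table; fully home 39 mm, 2 mm above the cradle's rim
- peach_3_seat (a joint): how far cassette peach_3 has been pushed down in its cradle, m: about 0 to 0.001 standing proud at the start, 0.007 fully home (its end stop), negative if pulled up. A tight friction fit: it starts to slide at about 3 N, stays where it is left and does not spring back. The whole cradle floor is a rubber pad that gives about 1 mm for each 2.5 N of press, up to 5 mm, and comes back up when released
- white_1: white plastic cassette 40 x 28 x 9 mm (stands proud like the peach ones, in the same kind of cradle), slotted top; origin at the centre of its underside (top face 9 mm above it), x along its long side pointing away from the turntable's centre, z up. To be left as it stands
- white_1_seat (a joint): how far cassette white_1 has been pushed down in its cradle, m: about 0 to 0.001 standing proud at the start, 0.007 fully home (its end stop), negative if pulled up. A tight friction fit: it starts to slide at about 3 N, stays where it is left and does not spring back. The whole cradle floor is a rubber pad that gives about 1 mm for each 2.5 N of press, up to 5 mm, and comes back up when released
- white_2: white plastic cassette 40 x 28 x 9 mm (stands proud like the peach ones, in the same kind of cradle), slotted top; origin at the centre of its underside (top face 9 mm above it), x along its long side pointing away from the turntable's centre, z up. To be left as it stands
- white_2_seat (a joint): how far cassette white_2 has been pushed down in its cradle, m: about 0 to 0.001 standing proud at the start, 0.007 fully home (its end stop), negative if pulled up. A tight friction fit: it starts to slide at about 3 N, stays where it is left and does not spring back. The whole cradle floor is a rubber pad that gives about 1 mm for each 2.5 N of press, up to 5 mm, and comes back up when released
- mould: loose stainless base mould, an open tray 56 x 43 x 12 mm; origin at the centre of its underside. A bystander
- ribbed_lid: loose black plastic cassette lid with ribs, 60 x 45 x 10 mm; origin at the centre of its underside. A bystander
- beaker: loose squat clear glass beaker, 70 mm across at the rim, 60 mm high; origin at the centre of its underside. A bystander
- jar: loose closed specimen jar, 52 mm across, 70 mm high; origin at the centre of its underside. A bystander
- spare_cassette: loose peach cassette, 40 x 28 x 9 mm, lying on the table and not on the turntable: not to be tapped; origin at the centre of its underside. A bystander
- forceps: loose steel forceps lying flat, about 120 x 16 x 6 mm; origin at the centre of its underside. A bystander

How it is judged:
By the outcome, as a careful person would: the job done as asked, in the order asked, and still so for the second after the job is handed in, with the robot touching nothing.
It also fails if it takes over 48 s, if anything falls off the work surface, if the arm or the gripper's body presses on something with over 40 N, if the wrist force passes 120 N, or if a joint passes its speed limit or range.

ROBOT

A 7-joint arm with a two-finger parallel gripper is mounted at the origin on the work surface. World frame = base frame: x ahead of the robot, y to its left, z up, the work surface at z = 0. Lengths are in m, angles in rad, forces in N, time in s.
With the tool pointing down it reaches from about 0.4 to 0.875 m from the base axis. Payload 19.3 kg.
Tool frame: the origin (TCP) lies at the very end of the fingers, on their centre line; the grasp point (between the pads) lies 19 mm behind it; z points along the fingers, y is the line along which they close (so a half turn about z gives the same grasp; the last joint's range is limited). The gripper opens to 85 mm and grips with 20 to 120 N. Pads are 22 mm wide; open, the fingers measure 114 mm over their backs; the gripper's body (76 mm by 85 mm) begins 54 mm behind the grasp point. The pads swing forward as they close: fully open they stand 13 mm farther back than shut.
Start: joints at [1.087, 0.521, -0.036, 1.599, 0.021, 1.021, -0.113], TCP at [0.251, -0.572, 0.231] pointing down, gripper open.
Joint ranges: [-2.91, 2.91], [-0.3, 2.13], [-1.5, 1.42], [0.17, 2.43], [-1.26, 4.41], [0.16, 1.93], [-2.52, 2.52]. Speed limits (rad/s): [1.89, 1.89, 2.39, 2.39, 3.01, 3.01, 3.01].

INTERFACE

Orientations are given as [roll, pitch, yaw] about the fixed x, y, z axes, in that order (R = Rz(yaw) Ry(pitch) Rx(roll)).
In Python, from workcell import bot gives the robot as it stands. The module is installed in compiled form; this text tells all that it offers.
- The arm moves only by the tool apply_moves, never from a script. Its arguments are lists of equal length, an entry for each row: "claw": the finger opening in m, from 0 to 0.0854; "xyz": the shift along the tool's x, y, z in m, a list of three; "twist": the turn, a rotation vector about the tool's x, y, z in rad, a list of three. A call has 1 to 20 rows; each row shifts and turns the commanded pose from where the row before left it, along the tool's axes as they then stand; what a row does not reach is not made up. A row lasts 1/10 s, in which the tool goes at most 50 mm and 8.59 degrees, less where a joint would pass 70% of its speed; a pose out of reach is approached as far as the arm can. A call with a gripper value outside its range is refused whole. The fingers move at their own pace and stop on an object; "force" is the grip in N (left out, the last holds). Time passes only in rows, so rows that do not move let the fingers close. It gives the time, the measured TCP pose, the force, the opening and the grip force at its end, in the units of the state.
- bot.observe(): the state, without advancing time (a new reading comes with each control period).
- bot.grab_frame(name): name is "scene" or "top" or "wrist"; returns a dict with "img" (400x640x3 uint8, red, green, blue), "vfov" (degrees; the focal length in pixels is half the picture's height over the tangent of half this angle, whatever the lens; pixels are square), "cx", "cy" (the principal point, pixels), "view" (4x4, takes a point from world to camera coordinates). Camera axes: x right, y up, looking along -z (the intrinsics and any distortion apply to the point x, -y, -z); pixel columns grow to the right and rows downward; lengths in m; the calibration is good to about 2 mm. A picture is of the moment at which its call begins. There is no depth.
- bot.job_done(): hands the job in; it is judged then, once.
Trained networks look in the newest picture that a camera, given by its name, has taken for a name from the list of things; names that differ only in an ending like _2 or _b are one class to them, and where a whole thing is asked for, a point or a joint stands for the part that bears it (a point fixed in the world has none). Each returns a list of dicts, best first, with "score" (0 to 1); they miss things now and then, are a little off and sometimes report something else, mostly with a low value. They report only what shows in the picture. A call takes as long as a camera call.
- bot.find_in(camera, query): "position" ([x, y, z] in m, in world coordinates, good to about 4 mm: the middle of the surface that is visible of it).
The state is a dict: "clock": time; "qpos": joint angles; "qd": joint speeds; "joint_efforts": joint torques, N m; "position": TCP position; "tool_rot": TCP orientation; "force": force on the tool from outside, world axes, zero at the start; "moment": the same for the moment, N m; "grip_width": finger opening in m; "finger_force": force on a finger pad.
Only numpy, scipy, OpenCV 4.12 (cv2) and the standard library are available. Lean on these libraries where they do the work, as an engineer would, in place of code of your own. Each camera call takes 0.05 s, during which the arm holds its last target. There are 200 camera calls.

## Working session

There is one attempt and no reset: what is moved stays moved. The work goes in short steps, Python scripts to look and compute and a tool call to move; the robot and the scene stay as the last step left them, time stands still between calls to the robot, and variables do not carry over. Pictures are saved under pics/ and viewed, at most 10 in all, crops included, and the job is handed in when it is done.

Besides the shell and the picture viewer there is one more tool, called after "Emit:" as name(argument=value, ...) on one line, values as JSON. apply_moves: Moves the arm, as the interface text tells. Its arguments: {"type":"object","properties":{"claw":{"type":"array"},"xyz":{"type":"array"},"twist":{"type":"array"},"force":{"type":"number"}},"required":["claw","xyz","twist"]}

```bash
mkdir -p pics
cat > h.py <<'E'
from workcell import bot
import numpy as np, cv2
def save(f,n): cv2.imwrite('pics/'+n, f['img'][:,:,::-1])
def K(f):
    h=f['img'].shape[0]; return h/2/np.tan(np.radians(f['vfov'])/2)
def proj(f,p):
    c=np.array(f['view'])@np.r_[p,1]; k=K(f); return np.array([f['cx']+k*c[0]/-c[2], f['cy']-k*c[1]/-c[2]])
def ray(f,uv,z):
    V=np.array(f['view']); R=V[:3,:3]; o=-R.T@V[:3,3]; k=K(f)
    d=R.T@np.array([(uv[0]-f['cx'])/k,-(uv[1]-f['cy'])/k,-1]); return o+d*(z-o[2])/d[2]
E
python3 - <<'E'
from h import *
for n in('top','scene'):
    f=bot.grab_frame(n); save(f,n+'1.png'); print(n,f['vfov'],f['cx'],f['cy'],[k for k in f])
    for q in('plate','index_peg','peach_1','white_1'):
        print(q,[(np.round(d['position'],3).tolist(),round(d['score'],2)) for d in bot.find_in(n,q)])
s=bot.observe(); print(s)
E
```

```text
top 51.60528801436023 319.37199313334605 198.063405936172 ['img', 'vfov', 'cx', 'cy', 'view']
plate [([0.584, 0.044, 0.033], 0.68)]
index_peg [([0.586, 0.047, 0.028], 0.97), ([0.644, -0.015, 0.047], 0.34)]
peach_1 [([0.587, 0.044, 0.025], 0.55), ([0.648, -0.016, 0.046], 0.47), ([0.558, -0.04, 0.045], 0.44)]
white_1 [([0.502, 0.024, 0.046], 0.44)]
scene 48.48354238283528 322.3318546044657 196.41621483979927 ['img', 'vfov', 'cx', 'cy', 'view']
plate [([0.677, 0.061, 0.043], 0.66), ([0.599, 0.029, 0.033], 0.64)]
index_peg []
peach_1 [([0.615, 0.128, 0.044], 0.69), ([0.567, -0.042, 0.046], 0.62), ([0.649, -0.021, 0.046], 0.56)]
white_1 [([0.502, 0.023, 0.047], 0.67), ([0.674, 0.06, 0.041], 0.63)]
{'clock': 0.5, 'qpos': array([ 1.08680584,  0.52138268, -0.03629959,  1.59953414,  0.02119276,
        1.02111926, -0.11280699]), 'qd': array([ 0.00132919, -0.0007642 , -0.00114005,  0.00105934,  0.00148296,
        0.00192323, -0.00178952]), 'joint_efforts': array([-1.05313004e-03, -9.26278567e+01,  1.97700374e+00, -3.70050538e+01,
        1.80371886e-02,  2.51593628e-03,  1.16771616e-05]), 'position': array([ 0.25126597, -0.57223298,  0.23128934]), 'tool_rot': array([-3.14153349e+00, -5.39441861e-07,  4.13737054e-01]), 'force': array([ 0.01922557,  0.55021423, -0.10749212]), 'moment': array([-0.03033984, -0.02023991,  0.01427228]), 'finger_force': 0.0, 'grip_width': 0.0854011649444071}
```

View pics/top1.png

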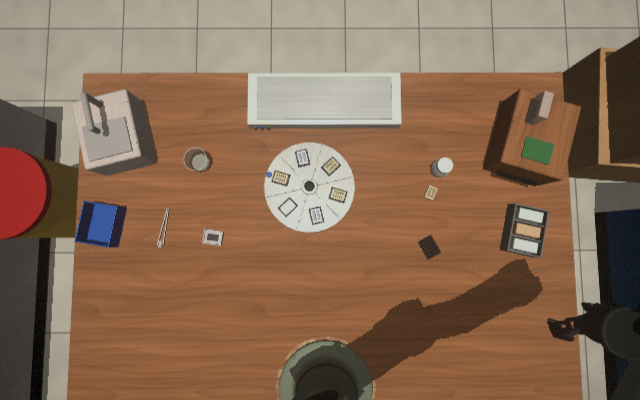

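View pics/scene1.png

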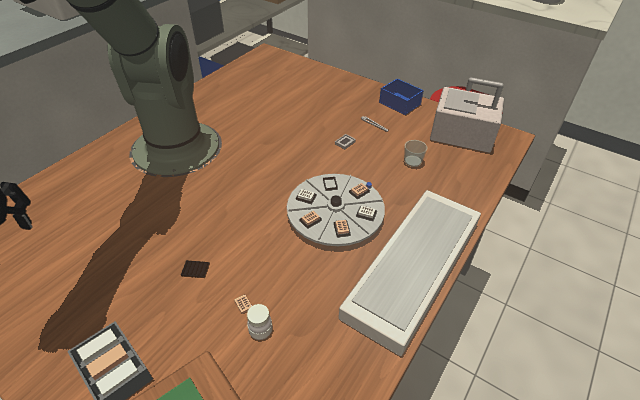

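The pictures show the turntable around top pixel (309,186). The peg is at (269,174), then clockwise peach_1 (281,178), white_1 (303,157), peach_2 (331,166), peach_3 (338,195), white_2 (316,215) and the empty bay (288,207). Next I'll fit the plate pose.

```bash
cat >> h.py <<'E'
from scipy.optimize import least_squares
def model(p): # p=x,y,phi -> peg, cassette tops
    c=np.array(p[:2]); g=lambda r,a,z: np.r_[c+r*np.array([np.cos(a),np.sin(a)]),z]
    return [g(.125,p[2],.042)]+[g(.088,p[2]-k*np.pi/3,.046) for k in range(5)]+[g(0,0,.058)]
E
python3 - <<'E'
from h import *
f=bot.grab_frame('top')
det=dict(zip(range(7),[(269,174),(281,178),(303,157),(331,166),(338,195),(316,215),(309,186)]))
r=least_squares(lambda p:np.concatenate([proj(f,m)-det[i] for i,m in enumerate(model(p))]),[.588,.043,1.27])
print('clicks',r.x,np.degrees(r.x[2]),np.round(r.fun.reshape(-1,2),1).tolist())
P=np.array([(.615,.128),(.674,.06),(.648,-.018),(.563,-.041),(.502,.023)])
r2=least_squares(lambda p:np.concatenate([m[:2]-P[i] for i,m in enumerate(model(p)[1:6])]),r.x)
print('nets',r2.x,np.round(r2.fun*1e3,1).tolist())
E
```

```text
clicks [0.58426034 0.04332692 1.26941437] 72.7320857278845 [[-0.2, 0.0], [-0.3, -0.5], [-0.3, 0.3], [0.3, -0.0], [0.1, -0.0], [0.1, 0.5], [0.3, -0.3]]
nets [0.58843217 0.04330469 1.27134848] [-0.6, -0.6, 0.2, 2.9, 0.3, -3.2, -0.5, 0.2, 0.6, 0.7]
```

Emit:
apply_moves(claw=[0,0,0,0,0], xyz=[[0,0,0],[0,0,0],[0,0,0],[0,0,0],[0,0,0]], twist=[[0,0,0.143],[0,0,0.143],[0,0,0.143],[0,0,0.143],[0,0,0.143]], force=20)

```text
clock: 1.05
position: [0.2513, -0.5723, 0.2313]
tool_rot: [3.142, -0.0, -0.307]
force: [0.5, -0.4, -0.7]
grip_width: 0.0123
finger_force: 0.0
```

Emit:
apply_moves(claw=[0,0,0,0,0,0,0,0,0,0,0,0,0,0,0,0,0,0,0,0], xyz=[[0.007,-0.0388,0],[0.007,-0.0388,0],[0.007,-0.0388,0],[0.007,-0.0388,0],[0.007,-0.0388,0],[0.007,-0.0388,0],[0.007,-0.0388,0],[0.007,-0.0388,0],[0.007,-0.0388,0],[0.007,-0.0388,0],[0.007,-0.0388,0],[0.007,-0.0388,0],[0.007,-0.0388,0],[0.007,-0.0388,0],[0.007,-0.0388,0],[0.007,-0.0388,0],[0.007,-0.0388,0],[0.007,-0.0388,0],[0.007,-0.0388,0],[0.007,-0.0388,0]], twist=[[0,0,0],[0,0,0],[0,0,0],[0,0,0],[0,0,0],[0,0,0],[0,0,0],[0,0,0],[0,0,0],[0,0,0],[0,0,0],[0,0,0],[0,0,0],[0,0,0],[0,0,0],[0,0,0],[0,0,0],[0,0,0],[0,0,0],[0,0,0]])

```text
clock: 3.05
position: [0.6158, 0.1288, 0.2314]
tool_rot: [-3.142, -0.0, -0.301]
force: [0.6, -0.5, 0.8]
grip_width: 0.0
finger_force: 0.0
```

Run:
```python
from h import *
f=bot.grab_frame('wrist')
img=f['img'][:,:,::-1].copy()
for m in model([.587,.043,1.27]): 
    u=proj(f,m); print(np.round(u,1)); cv2.circle(img,tuple(int(v) for v in np.round(u)),3,(0,0,255),1)
cv2.imwrite('pics/w1.png',img); np.savez('w1.npz',**{k:f[k] for k in f})
s=bot.observe(); print(s['position'],s['tool_rot'],s['force'],s['qpos'])
for q in('index_peg','peach_1','white_1','plate'):
    print(q,[(np.round(d['position'],3).tolist(),round(d['score'],2)) for d in bot.find_in('wrist',q)])
```

```text
[289.1 177.2]
[324.4 178.1]
[370.  101.5]
[460.8 101.5]
[493.6 178. ]
[443.  244.8]
[412.1 180.9]
[0.61717534 0.13581198 0.23098632] [-3.13803145e+00  4.21453435e-04 -2.95744083e-01] [-5.9224329   6.25732239 -1.98442142] [-0.25626562  0.53270359 -0.07830536  1.57984821  0.04271296  1.02905998
 -2.21226531]
index_peg [([0.605, 0.037, 0.028], 0.75)]
peach_1 [([0.653, -0.02, 0.044], 0.71), ([0.614, 0.128, 0.045], 0.64), ([0.503, 0.024, 0.043], 0.58), ([0.564, -0.038, 0.045], 0.56), ([0.563, -0.04, 0.044], 0.17)]
white_1 [([0.671, 0.065, 0.047], 0.81), ([0.504, 0.024, 0.042], 0.59)]
plate [([0.647, -0.019, 0.046], 0.6), ([0.616, 0.129, 0.041], 0.29), ([0.671, 0.067, 0.048], 0.28)]
```

View pics/w1.png

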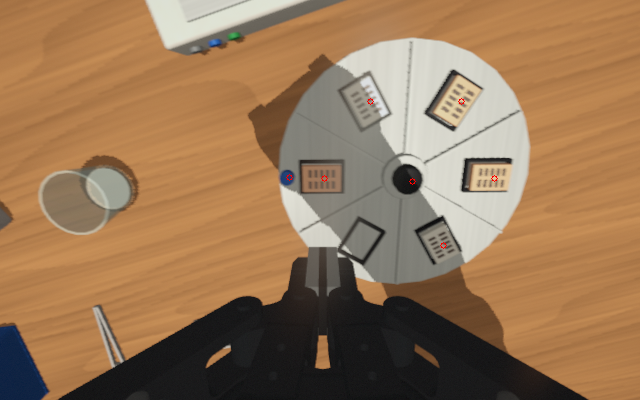

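The wrist view shows the fingers at (322,260). Clockwise from the peg at (288,177) are peach_1 (322,177), white_1 (366,101), peach_2 (455,100) and peach_3 (487,176). The arm was still settling, so I'll take the picture again.

Run:
```python
from h import *
f=bot.grab_frame('wrist')
s=bot.observe(); print(s['position'],s['tool_rot'],s['force'],s['qd'].round(3))
np.savez('w2.npz',**{k:f[k] for k in f})
img=f['img'][:,:,::-1].copy()
for m in model([.587,.043,1.27]): 
    u=proj(f,m); print(np.round(u,1)); cv2.circle(img,tuple(int(v) for v in np.round(u)),1,(0,0,255),-1)
cv2.imwrite('pics/w2.png',cv2.resize(img[20:300,260:550],None,fx=2.1,fy=2.1,interpolation=cv2.INTER_CUBIC))
```

```text
[0.61504513 0.12624523 0.23130437] [ 3.14101737e+00 -1.70298356e-05 -3.02201787e-01] [-0.50567434  0.44173383 -0.99070224] [ 0.01  -0.007  0.001  0.004 -0.002  0.    -0.001]
[287.  177.1]
[322.2 178. ]
[367.7 101.3]
[458.6 101.2]
[491.6 177.9]
[441.1 244.7]
[409.9 180.8]
```

View pics/w2.png

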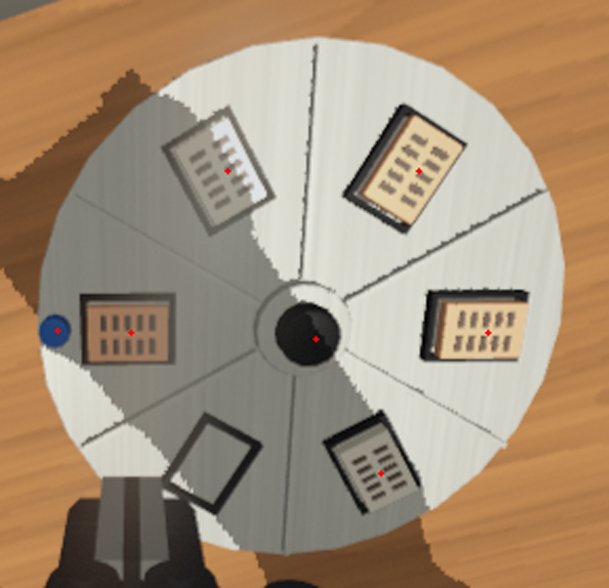

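Run:
```python
from h import *
f=dict(np.load('w2.npz'))
det=np.array([(55,330),(129,332),(222,167),(416,167),(486,331),(376,477),(308,335)])/2.1+[260,20]
r=least_squares(lambda p:np.concatenate([proj(f,m)-det[i] for i,m in enumerate(model(p))]),[.588,.043,1.27])
print(r.x,np.round(r.fun.reshape(-1,2),1).tolist())
m=model(r.x)
for k in(1,3,4): print(m[k], 'yaw deg',np.degrees(r.x[2])-(k-1)*60+90)
s=bot.observe(); y=s['tool_rot'][2]
d=m[1]-s['position']; print(s['position'],'tool shift',d[0]*np.cos(y)+d[1]*np.sin(y), d[0]*np.sin(y)-d[1]*np.cos(y))
```

```text
[0.58785148 0.04423756 1.26830305] [[-0.6, -0.7], [-0.6, -0.7], [0.7, 1.2], [-0.8, 1.3], [-1.2, -0.0], [0.7, -2.8], [1.9, 0.8]]
[0.61406679 0.12824207 0.046     ] yaw deg 162.66841179912214
[ 0.64749387 -0.02046782  0.046     ] yaw deg 42.66841179912214
[ 0.56163618 -0.03976695  0.046     ] yaw deg -17.33158820087786
[0.61504513 0.12624523 0.23130437] tool shift -0.00152830558047009 -0.0016151751851360395
```

Emit:
apply_moves(claw=[0,0,0,0,0,0,0,0,0,0,0,0,0], xyz=[[-0.001,0,0.02],[0,0,0.03],[0,0,0.03],[0,0,0.03],[0,0,0.03],[0,0,0.02],[0,0,0.01],[0,0,0.005],[0,0,0.003],[0,0,0],[0,0,0],[0,0,0],[0,0,0]], twist=[[0,0,0],[0,0,0],[0,0,0],[0,0,0],[0,0,0],[0,0,0],[0,0,0],[0,0,0],[0,0,0],[0,0,0],[0,0,0],[0,0,0],[0,0,0]])

```text
clock: 4.65
position: [0.6145, 0.1276, 0.0538]
tool_rot: [-3.141, -0.001, -0.301]
force: [-0.3, -0.5, -0.1]
grip_width: 0.0002
finger_force: 0.0
```

Run:
```python
from h import *
f=bot.grab_frame('wrist'); cv2.imwrite('pics/w3.png',f['img'][:,:,::-1])
for _ in range(3):
    s=bot.observe(); print(s['clock'],s['position'],s['force'])
```

```text
4.7 [0.61441771 0.12763924 0.053634  ] [ 0.79918692 -0.51023975 -0.32077293]
4.7 [0.61441771 0.12763924 0.053634  ] [ 0.79918692 -0.51023975 -0.32077293]
4.7 [0.61441771 0.12763924 0.053634  ] [ 0.79918692 -0.51023975 -0.32077293]
```

View pics/w3.png

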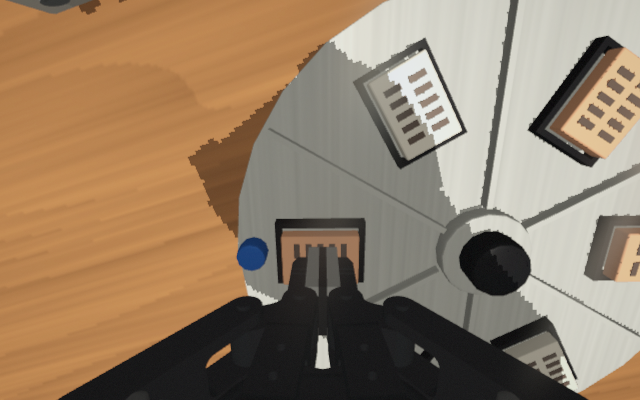

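The fingers are centred on peach_1: the cassette is at (320,250) and the fingertips at (322,255). I'm pressing gently.

Emit:
apply_moves(claw=[0,0,0,0,0,0,0,0,0,0,0], xyz=[[0,0,0.002],[0,0,0.002],[0,0,0.002],[0,0,0.001],[0,0,0.001],[0,0,0.001],[0,0,0.001],[0,0,0.001],[0,0,0.001],[0,0,0],[0,0,0]], twist=[[0,0,0],[0,0,0],[0,0,0],[0,0,0],[0,0,0],[0,0,0],[0,0,0],[0,0,0],[0,0,0],[0,0,0],[0,0,0]])

```text
clock: 5.8
position: [0.6142, 0.1276, 0.0413]
tool_rot: [3.142, 0.0, -0.301]
force: [-1.9, -0.3, 2.5]
grip_width: 0.0001
finger_force: 1.2
```

Emit:
apply_moves(claw=[0,0,0,0,0], xyz=[[0,0,0.001],[0,0,0.001],[0,0,0.001],[0,0,0],[0,0,0]], twist=[[0,0,0],[0,0,0],[0,0,0],[0,0,0],[0,0,0]])

```text
clock: 6.3
position: [0.6143, 0.1276, 0.0383]
tool_rot: [3.142, 0.0, -0.301]
force: [-1.2, 1.4, 2.4]
grip_width: 0.0001
finger_force: 1.1
```

Emit:
apply_moves(claw=[0,0,0,0], xyz=[[0,0,0.0005],[0,0,0.0005],[0,0,0],[0,0,0]], twist=[[0,0,0],[0,0,0],[0,0,0],[0,0,0]])

```text
clock: 6.7
position: [0.6143, 0.1275, 0.0373]
tool_rot: [-3.142, -0.0, -0.301]
force: [-1.9, -0.4, 4.2]
grip_width: 0.0002
finger_force: 2.0
```

Emit:
apply_moves(claw=[0,0,0,0], xyz=[[0,0,0.0005],[0,0,0.0005],[0,0,0],[0,0,0]], twist=[[0,0,0],[0,0,0],[0,0,0],[0,0,0]])

```text
clock: 7.1
position: [0.6143, 0.1275, 0.0364]
tool_rot: [3.142, -0.0, -0.301]
force: [-2.1, -0.5, 6.4]
grip_width: 0.0002
finger_force: 3.2
```

At the end stop the force rises about 2.3 N/mm and the 2.6 mm give at 6.4 N matches the pad, so peach_1 is home. Lifting and going to peach_2.

Emit:
apply_moves(claw=[0,0,0,0,0,0,0,0,0,0,0,0,0,0,0,0,0,0], xyz=[[0,0,-0.002],[0,0,-0.005],[0,0,-0.02],[0,0,-0.03],[0,0,0],[0,0,0],[0,0,0],[0,0,0],[0,0,0],[0,0,0],[0,0,0],[-0.0152,0.0263,0],[-0.0152,0.0263,0],[-0.0152,0.0263,0],[-0.0152,0.0263,0],[-0.0152,0.0263,0],[0,0,0],[0,0,0]], twist=[[0,0,0],[0,0,0],[0,0,0],[0,0,0],[0,0,-0.1495],[0,0,-0.1495],[0,0,-0.1495],[0,0,-0.1495],[0,0,-0.1495],[0,0,-0.1495],[0,0,-0.1495],[0,0,0],[0,0,0],[0,0,0],[0,0,0],[0,0,0],[0,0,0],[0,0,0]])

```text
clock: 8.9
position: [0.6476, -0.0212, 0.0933]
tool_rot: [-3.142, -0.0, 0.744]
force: [-0.3, 1.1, 0.3]
grip_width: 0.0001
finger_force: 0.0
```

Emit:
apply_moves(claw=[0,0,0], xyz=[[0,0,0],[0,0,0],[0,0,0]], twist=[[0,0,0],[0,0,0],[0,0,0]])

```text
clock: 9.2
position: [0.6475, -0.0197, 0.0934]
tool_rot: [-3.141, -0.0, 0.746]
force: [0.0, -0.0, 0.4]
grip_width: -0.0002
finger_force: 0.0
```

Run:
```python
from h import *
f=bot.grab_frame('wrist'); s=bot.observe(); print(s['position'],s['tool_rot'],s['force'])
img=f['img'][:,:,::-1].copy()
for m in model([.5878,.0437,1.269]):
    u=proj(f,m); cv2.circle(img,tuple(int(v) for v in np.round(u)),2,(0,0,255),-1)
cv2.imwrite('pics/w4.png',img)
```

```text
[ 0.64756375 -0.0199077   0.09335916] [-3.14153142e+00 -9.52430083e-05  7.46213617e-01] [-0.02392422 -0.39006359 -0.16937549]
```

View pics/w4.png

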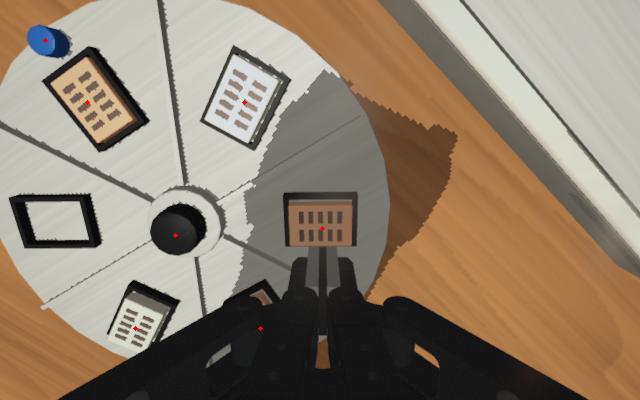

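The plate has not turned: the predicted dots still sit on the cassettes. Peach_2 is centred under the fingers at about (321,227).

Emit:
apply_moves(claw=[0,0,0,0,0,0,0,0,0,0,0,0,0,0,0,0,0], xyz=[[0,0,0.01],[0,0,0.015],[0,0,0.01],[0,0,0.006],[0,0,0.004],[0,0,0],[0,0,0.001],[0,0,0.001],[0,0,0.001],[0,0,0.001],[0,0,0.001],[0,0,0.001],[0,0,0.001],[0,0,0.001],[0,0,0.001],[0,0,0.001],[0,0,0]], twist=[[0,0,0],[0,0,0],[0,0,0],[0,0,0],[0,0,0],[0,0,0],[0,0,0],[0,0,0],[0,0,0],[0,0,0],[0,0,0],[0,0,0],[0,0,0],[0,0,0],[0,0,0],[0,0,0],[0,0,0]])

```text
clock: 10.95
position: [0.6477, -0.0206, 0.0382]
tool_rot: [3.142, -0.0, 0.745]
force: [1.7, -0.7, 2.5]
grip_width: -0.0004
finger_force: 1.3
```

Emit:
apply_moves(claw=[0,0,0,0,0], xyz=[[0,0,0.0005],[0,0,0.0005],[0,0,0.0005],[0,0,0],[0,0,0]], twist=[[0,0,0],[0,0,0],[0,0,0],[0,0,0],[0,0,0]])

```text
clock: 11.45
position: [0.6477, -0.0206, 0.0369]
tool_rot: [3.141, -0.0, 0.745]
force: [0.9, -0.3, 4.8]
grip_width: 0.0002
finger_force: 2.6
```

Emit:
apply_moves(claw=[0,0,0], xyz=[[0,0,0.0005],[0,0,0],[0,0,0]], twist=[[0,0,0],[0,0,0],[0,0,0]])

```text
clock: 11.75
position: [0.6477, -0.0206, 0.0365]
tool_rot: [3.141, -0.0, 0.745]
force: [0.8, 0.0, 7.0]
grip_width: -0.0003
finger_force: 3.1
```

Emit:
apply_moves(claw=[0,0,0,0,0,0,0,0,0,0,0,0,0,0,0,0,0,0,0,0], xyz=[[0,0,-0.002],[0,0,-0.005],[0,0,-0.02],[0,0,-0.03],[0,0,0],[0,0,0],[0,0,0],[0,0,0],[0,0,0],[0,0,0],[0,0,0],[-0.0191,0.0111,0],[-0.0191,0.0111,0],[-0.0191,0.0111,0],[-0.0191,0.0111,0],[0,0,0],[0,0,0],[0,0,0],[0,0,0],[0,0,0]], twist=[[0,0,0],[0,0,0],[0,0,0],[0,0,0],[0,0,0.1495],[0,0,0.1495],[0,0,0.1495],[0,0,0.1495],[0,0,0.1495],[0,0,0.1495],[0,0,0.1495],[0,0,0],[0,0,0],[0,0,0],[0,0,0],[0,0,0],[0,0,0],[0,0,0],[0,0,0],[0,0,0]])

```text
clock: 13.75
position: [0.5617, -0.0401, 0.0932]
tool_rot: [-3.141, 0.0, -0.301]
force: [-0.3, 0.3, 0.1]
grip_width: -0.0
finger_force: 0.0
```

Run:
```python
from h import *
f=bot.grab_frame('wrist'); s=bot.observe(); print(s['clock'],s['position'],s['tool_rot'],s['force'])
img=f['img'][:,:,::-1].copy()
for m in model([.5878,.0437,1.269]):
    u=proj(f,m); cv2.circle(img,tuple(int(v) for v in np.round(u)),2,(0,0,255),-1)
cv2.imwrite('pics/w5.png',img)
```

```text
13.8 [ 0.5616703  -0.04019427  0.09314024] [-3.14155710e+00  1.60908264e-04 -3.01033371e-01] [-0.36778188 -0.17153256  0.43994241]
```

View pics/w5.png

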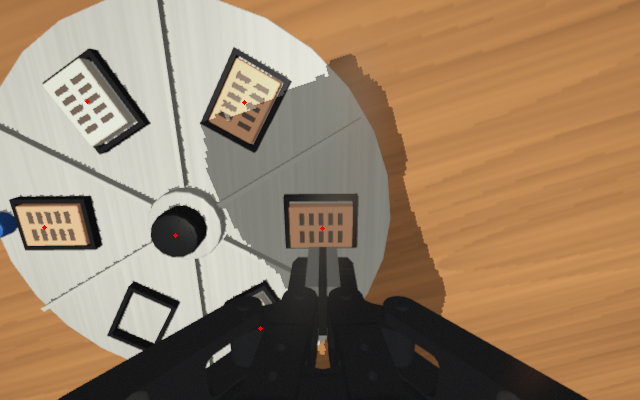

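Peach_3 is centred at (321,227) under the fingers. Peach_2 at (246,100) now sits low in its frame, and the plate has not moved.

Emit:
apply_moves(claw=[0,0,0,0,0,0,0,0,0,0,0,0,0,0,0,0,0], xyz=[[0,0,0.01],[0,0,0.015],[0,0,0.01],[0,0,0.006],[0,0,0.004],[0,0,0],[0,0,0.001],[0,0,0.001],[0,0,0.001],[0,0,0.001],[0,0,0.001],[0,0,0.001],[0,0,0.001],[0,0,0.001],[0,0,0.001],[0,0,0.001],[0,0,0]], twist=[[0,0,0],[0,0,0],[0,0,0],[0,0,0],[0,0,0],[0,0,0],[0,0,0],[0,0,0],[0,0,0],[0,0,0],[0,0,0],[0,0,0],[0,0,0],[0,0,0],[0,0,0],[0,0,0],[0,0,0]])

```text
clock: 15.5
position: [0.5616, -0.0404, 0.0382]
tool_rot: [-3.142, -0.0, -0.301]
force: [1.9, -0.4, 3.0]
grip_width: -0.0002
finger_force: 1.3
```

Emit:
apply_moves(claw=[0,0,0,0,0,0], xyz=[[0,0,0.0005],[0,0,0.0005],[0,0,0.0005],[0,0,0.0003],[0,0,0],[0,0,0]], twist=[[0,0,0],[0,0,0],[0,0,0],[0,0,0],[0,0,0],[0,0,0]])

```text
clock: 16.1
position: [0.5616, -0.0404, 0.0366]
tool_rot: [-3.142, -0.0, -0.301]
force: [1.1, -0.6, 6.3]
grip_width: 0.0001
finger_force: 2.9
```

Emit:
apply_moves(claw=[0,0,0,0,0,0,0,0,0,0,0,0,0], xyz=[[0,0,-0.002],[0,0,-0.005],[0,0,-0.02],[0,0,-0.03],[0,0,-0.03],[0,0,-0.03],[-0.01,-0.03,-0.02],[-0.01,-0.03,-0.02],[-0.01,-0.03,0],[0,0,0],[0,0,0],[0,0,0],[0,0,0]], twist=[[0,0,0],[0,0,0],[0,0,0],[0,0,0],[0,0,0],[0,0,0],[0,0,0],[0,0,0],[0,0,0],[0,0,0],[0,0,0],[0,0,0],[0,0,0]])

```text
clock: 17.4
position: [0.5594, 0.0534, 0.1933]
tool_rot: [3.141, 0.0, -0.303]
force: [0.3, 0.5, 0.5]
grip_width: 0.0002
finger_force: 0.0
```

Run:
```python
from h import *
f=bot.grab_frame('wrist'); s=bot.observe(); print(s['clock'],s['position'],s['force'])
img=f['img'][:,:,::-1].copy()
for m in model([.5878,.0437,1.269]):
    u=proj(f,m); cv2.circle(img,tuple(int(v) for v in np.round(u)),2,(0,0,255),-1)
cv2.imwrite('pics/w6.png',img)
```

```text
17.45 [0.55943055 0.05349634 0.19331629] [-0.21112497  0.08488293  0.08478927]
```

View pics/w6.png

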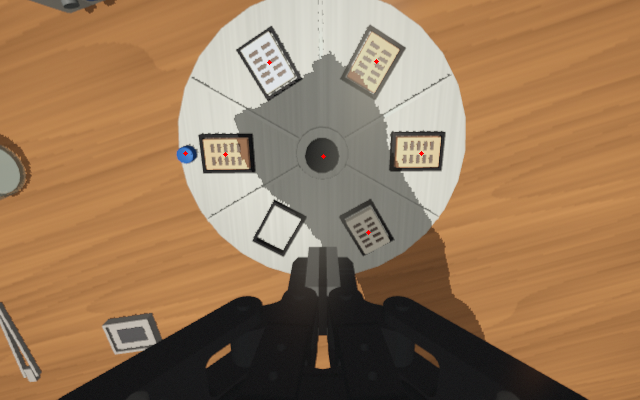

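In this view all three peach cassettes, at (227,153), (374,62) and (418,152), sit low and centred in their frames. The white ones still stand proud, and the peg at (186,154) is where it was. Handing in.

```bash
python3 -c "
from workcell import bot
print(bot.job_done())"
```

```text
the job is handed in; nothing more can be done
None
```

I tapped peach_1, peach_2 and peach_3 fully home in that order, each with about 6–7 N at the end stop; the last picture shows the plate unturned and the white cassettes still proud, and I handed the job in at about 17.5 s (no verdict came back).

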